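Couple the trailer hitch on the test stand

TASK

Pick up the hitch coupler and lower it gently over the ball of the hitch stand, its channel tail down in the cradle, and press it home on its spring with a steady load of about 15 N while the latch lever still stands up. Then let go and press the latch lever fully down so that it stays down. Never load the stand with more than 25 N, and leave the chuck key and the lock cores lying where they are.

Things in the scene. Friction and masses are not known exactly. Their poses are not given: they have to be found in the camera images.
- coupler_grip (a point): Grip point of the hitch coupler (loose, aluminium, dark lever, about 0.42 kg): on its socket axis, 29 mm above its flat underside, midway between the two parallel cheeks of the housing. x to the blunt nose, y across, z up. Housing 48 mm across (y), x from -24 to +28 mm, 48 mm high; cheeks flat from 10 mm above the underside up, below them a skirt flared to 52 mm.
- socket_mouth (a point): Centre of the coupler's ball socket at its mouth, in the underside, 29 mm below coupler_grip. The socket opens downwards: 36 mm wide, flared to 46 mm at the mouth, 40 mm deep to its flat roof.
- coupler_tail (a point): Middle of the coupler's channel tail, 115 mm behind the socket axis (local -x), at the level of the underside; it comes to rest in the cradle. The tail is 34 mm wide, 44 mm high and ends 135 mm behind the socket axis.
- lever (a joint): Coupler's latch lever, hinged across it 34 mm behind and 23 mm above coupler_grip. 0 = raised, pointing 40 degrees up and back over the tail; 0.70 rad = fully down, level. Starts at 0 to 0.15. Stiff (0.3 N m: 4 to 6 N at the pad) and stays where left. Its tongue swings under the ball, so it goes fully down only when the ball is fully in the socket.
- lever_pad (a point): Top centre of the thumb pad (24 x 26 mm) at the lever's free end, to be pressed down. Behind the hinge by 48 mm and above it by 51 mm when raised, 70 mm behind and 8 mm above when fully down (it moves back as it sinks).
- hitch_stand: Grey hitch stand fixed to the bench, base 190 x 84 mm. Origin at bench level on the ball's vertical axis; x from cradle to ball, z up. 32 mm steel ball on a thin neck. The ball's centre stands 105 to 135 mm above the bench, differently each time and NOT measured: the seat must be felt. Seated, coupler_grip is 5 mm above the ball's centre, the coupler level, its nose along +x.
- cradle (a point): Point at bench level (on the fixed base) below the middle of the stand's cradle, 115 mm behind the ball. The cradle is a U-shaped saddle, 30 mm long, 39 mm between its cheeks; its floor is 24 mm below the ball's centre. Ball and cradle ride on one head that gives way downwards on a spring: from 3 N on, 4 N per mm, bottoming hard after 10 mm.
- chuck_key: Bystander: a T-shaped drill chuck key, 56 x 60 x 17 mm, loose on the bench; origin under its centre.
- lock_core_1: Bystander: a lock cylinder with its key in it, 22 x 93 x 14 mm, loose on the bench; origin under its centre.
- lock_core_2: Bystander: a second lock cylinder with key, 24 x 93 x 14 mm, loose on the bench; origin under its centre.

How it is judged:
By the outcome, as a careful person would: the job done as asked, in the order asked, and still so for the second after the job is handed in, with the robot touching nothing.
It also fails if it takes over 72 s, if anything falls off the work surface, if the arm or the gripper's body presses on something with over 40 N, if the wrist force passes 120 N, or if a joint passes its speed limit or range.

ROBOT

A 6-joint arm with a two-finger parallel gripper is mounted at the origin on a cart in front of the work surface, level with it; the furniture and walls round the work are solid. World frame = base frame: x ahead of the robot, y to its left, z up, the work surface at z = 0. Lengths are in m, angles in degrees, forces in N, time in s.
With the tool pointing down it reaches from about 0.35 to 0.875 m from the base axis. Payload 4.2 kg.
Tool frame: the origin (TCP) lies on the front face of the gripper's body, between the roots of the fingers; the fingertips stand finger_overhang ahead of it and the grasp point (between the pads) lies 51 mm ahead of it (finger_overhang is the distance from the TCP to the fingertips, in m); z points along the fingers, y is the line along which they close (so a half turn about z gives the same grasp; the last joint's range is limited). The gripper opens to 87 mm and grips with 3 to 60 N. Pads are 19 mm wide; open, the fingers measure 117 mm over their backs; the gripper's body (75 mm by 190 mm) begins 51 mm behind the grasp point.
Start: joints at [85.061, 22.042, 0.453, 0, -68.411, -14.817], TCP at [0.211, 0.588, 0.292] pointing down, gripper open.
Joint ranges: [-179.83, 179.83], [-69.29, 118.12], [-61.27, 80.66], [-181.25, 117.63], [-171.15, -9.14], [-177.46, 177.46]. Speed limits (degrees/s): [159.86, 159.86, 180, 180, 180, 180].

INTERFACE

Orientations are given as a 3x3 rotation matrix whose columns are the frame's x, y, z axes.
In Python, from station import sense, capture, camera_model, finish_job, finger_overhang gives the robot as it stands. The module is installed in compiled form; this text tells all that it offers.
- The arm moves only by the tool jog_arm, never from a script. Its argument "rows" is a list that holds one entry, the list of rows, each a list of 4 numbers: the shift along the tool's x, y, z in m, then the turn about the tool's z in rad. A call has 1 to 20 rows; each row shifts and turns the commanded pose from where the row before left it, along the tool's axes as they then stand; what a row does not reach is not made up. A row lasts 1/8 s, in which the tool goes at most 62.5 mm and 10.7 degrees, less where a joint would pass 70% of its speed; a pose out of reach is approached as far as the arm can. A call is refused whole if a number of a shift passes 0.0625 or a number of a turn 0.188, either way. A call with a gripper value outside its range is refused whole. "claw" is the opening, from 0 (shut) to 1 (fully open), set as the call begins (left out, the last holds). The fingers move at their own pace and stop on an object; the grip force is fixed at half the most. Time passes only in rows, so rows that do not move let the fingers close. It gives the time, the measured TCP pose, the force, the opening and the grip force at its end, in the units of the state.
- sense(): the state, without advancing time (a new reading comes with each control period).
- capture(name): name is "scene" or "top" or "wrist"; returns the picture (420x560x3 uint8, red, green, blue); there is no depth.
- camera_model(name): a dict with "fovy" (degrees; the focal length in pixels is half the picture's height over the tangent of half this angle, whatever the lens; pixels are square), "cx", "cy" (the principal point, pixels), "eye" and "rotation" of the camera in the world. Camera axes: x right, y down, z forward; pixel columns grow to the right and rows downward; lengths in m; the calibration is good to about 2 mm. A picture is of the moment at which its call begins: read the wrist's pose just before it. camera_model takes no time and is no camera call; for the wrist camera it gives the pose at the moment of the call.
- finish_job(): hands the job in; it is judged then, once.
The state is a dict: "time_s": time; "joints": joint angles; "joint_velocities": joint speeds; "effort": joint torques, N m; "tcp_pos": TCP position; "ee_rot": TCP orientation; "wrist_force": force on the tool from outside, world axes, zero at the start; "moment": the same for the moment, N m; "gripper_width": opening from 0.0 (shut) to 1.0 (fully open); "gripper_force": force on a finger pad.
Only numpy, scipy, OpenCV 4.12 (cv2) and the standard library are available. Lean on these libraries where they do the work, as an engineer would, in place of code of your own. Each camera call takes 0.05 s, during which the arm holds its last target. There are 200 camera calls.

## Working session

There is one attempt and no reset: what is moved stays moved. The work goes in short steps, Python scripts to look and compute and a tool call to move; the robot and the scene stay as the last step left them, time stands still between calls to the robot, and variables do not carry over. Pictures are saved under pics/ and viewed, at most 10 in all, crops included, and the job is handed in when it is done.

Besides the shell and the picture viewer there is one more tool, called after "Call:" as name(argument=value, ...), one argument or row to a line, values as JSON. jog_arm: Moves the arm, as the interface text tells. Its arguments: {"type":"object","properties":{"rows":{"type":"array"},"claw":{"type":"number"}},"required":["rows"]}

```bash
mkdir -p pics; python3 - <<'E'
from station import *
import cv2,numpy as np
s=sense();print(s['tcp_pos'],s['ee_rot'],s['wrist_force'],s['gripper_width'],finger_overhang if not callable(finger_overhang) else finger_overhang(),s['time_s'])
for n in("scene","top","wrist"):
    m=camera_model(n);print(n,m)
    cv2.imwrite(f'pics/{n}0.png',cv2.cvtColor(capture(n),cv2.COLOR_RGB2BGR))
a=[cv2.imread(f'pics/{n}0.png') for n in("scene","top")]
E
```

```text
[0.21109521 0.58779492 0.29116243] [[ 9.41080555e-01 -3.38181891e-01 -6.30915369e-04]
 [-3.38182462e-01 -9.41078270e-01 -2.07640273e-03]
 [ 1.08461058e-04  2.16742675e-03 -9.99997645e-01]] [-0.27818759 -0.89242819  0.50522808] 0.9999180912997879 0.0697 0.0
scene {'fovy': 57.296123147533415, 'cx': 281.5275390768958, 'cy': 209.05302312654138, 'eye': array([ 0.02715375, -0.43643491,  0.75412502]), 'rotation': array([[ 6.05851713e-01, -6.06548435e-01,  5.14822977e-01],
       [-7.95577499e-01, -4.61591894e-01,  3.92414789e-01],
       [-3.80462579e-04, -6.47326749e-01, -7.62212527e-01]])}
top {'fovy': 42.520856356006256, 'cx': 280.46221548268886, 'cy': 211.0522702813958, 'eye': array([ 0.23979958, -0.05492802,  1.64796221]), 'rotation': array([[-1.78779505e-04, -9.85589377e-01,  1.69155397e-01],
       [-9.99886873e-01, -2.36796137e-03, -1.48537788e-02],
       [ 1.50402801e-02, -1.69138916e-01, -9.85477456e-01]])}
wrist {'fovy': 70.02327929785201, 'cx': 278.3576785280415, 'cy': 206.38418187439348, 'eye': array([0.27886714, 0.56389822, 0.38370261]), 'rotation': array([[-0.33720936, -0.90803135, -0.24853354],
       [-0.94142617,  0.32596663,  0.0863859 ],
       [ 0.00257253,  0.26310611, -0.96476347]])}
```

View pics/top0.png

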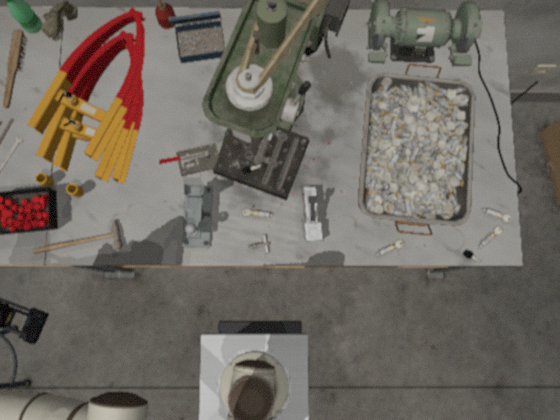

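View pics/scene0.png

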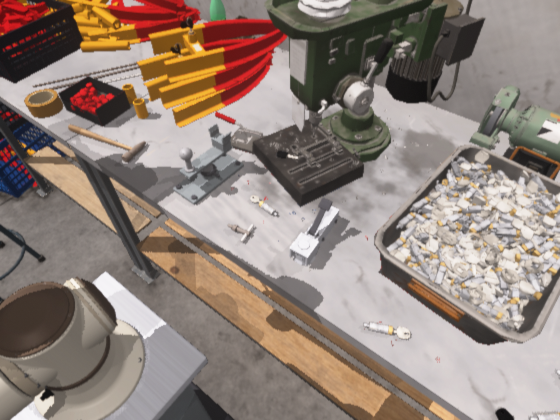

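The top view shows the stand at about (198,213) with its ball toward the robot, and the coupler at (312,212) with its nose toward the robot. I'll enlarge both regions.

```bash
python3 - <<'E'
import cv2,numpy as np
t=cv2.imread('pics/top0.png');s=cv2.imread('pics/scene0.png')
A=cv2.resize(t[175:255,170:336],None,fx=4.8,fy=4.8,interpolation=cv2.INTER_CUBIC)[:, :796]
cv2.imwrite('pics/c_top.png',A)
B=cv2.resize(s[115:275,165:365],None,fx=3.6,fy=3.6,interpolation=cv2.INTER_CUBIC)
cv2.imwrite('pics/c_scene.png',B);print(A.shape,B.shape)
E
```

```text
(384, 796, 3) (576, 720, 3)
```

View pics/c_top.png

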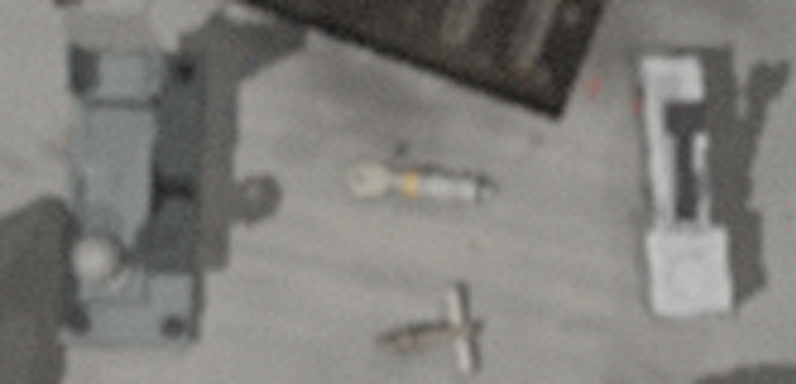

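View pics/c_scene.png

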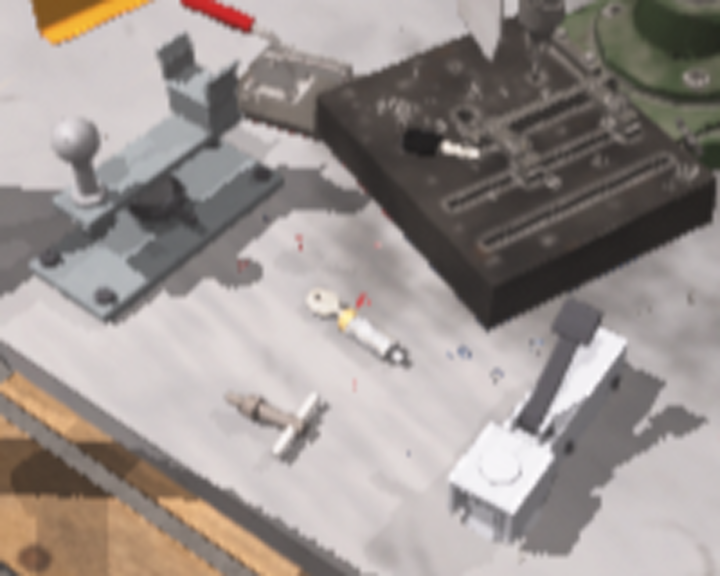

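```bash
cat > h.py <<'E'
from station import *
import numpy as np,cv2
def ray(n,u,v,m=None):
    m=m or camera_model(n);f=210/np.tan(np.radians(m['fovy']/2))
    d=m['rotation']@np.array([(u-m['cx'])/f,(v-m['cy'])/f,1]);return m['eye'],d/np.linalg.norm(d)
def onz(n,u,v,z,m=None):
    e,d=ray(n,u,v,m);return (e+d*(z-e[2])/d[2]).round(4)
def tri(*r):
    A=sum(np.eye(3)-np.outer(d,d) for e,d in r);b=sum((np.eye(3)-np.outer(d,d))@e for e,d in r)
    p=np.linalg.solve(A,b);return p.round(4),[round(float(np.linalg.norm(np.cross(p-e,d)))*1e3,1) for e,d in r]
def proj(p,m):
    f=210/np.tan(np.radians(m['fovy']/2));q=m['rotation'].T@(np.asarray(p)-m['eye']);return q[:2]/q[2]*f+[m['cx'],m['cy']]
T=lambda u,v:(170+u/4.8,175+v/4.8)
S=lambda u,v:(165+u/3.6,115+v/3.6)
E
python3 - <<'E'
from h import *
print('ball',tri(ray('top',*T(97,258)),ray('scene',*S(75,140))))
print('disc',tri(ray('top',*T(690,275)),ray('scene',*S(500,465))))
for p in[(648,232),(728,232),(733,310),(655,315)]:print('hous top',onz('top',*T(*p),.048))
for p in[(642,60),(702,60)]:print('tail',onz('top',*T(*p),.044))
for p in[(35,267),(108,320),(283,183)]:print('base sc',onz('scene',*S(*p),.008))
for p in[(62,345),(195,340),(205,50)]:print('base top',onz('top',*T(*p),.008))
for p in[(70,95),(70,50),(162,50),(162,98)]:print('crad top',onz('top',*T(*p),.12))
for p in[(600,295)]:print('pad sc',onz('scene',*S(*p),.1))
for p in[(683,118)]:print('pad top',onz('top',*T(*p),.1))
E
```

```text
ball (array([0.4492, 0.178 , 0.1279]), [0.0, 0.0])
disc (array([ 0.449 , -0.1778,  0.0542]), [0.5, 0.5])
hous top [ 0.4772 -0.1526  0.048 ]
hous top [ 0.4773 -0.2027  0.048 ]
hous top [ 0.4283 -0.2051  0.048 ]
hous top [ 0.4251 -0.1566  0.048 ]
tail [ 0.5879 -0.1499  0.044 ]
tail [ 0.5881 -0.188   0.044 ]
base sc [0.4141 0.2162 0.008 ]
base sc [0.41   0.1357 0.008 ]
base sc [0.5935 0.1294 0.008 ]
base top [0.4101 0.217  0.008 ]
base top [0.4134 0.133  0.008 ]
base top [0.6015 0.1306 0.008 ]
crad top [0.5489 0.1982 0.12  ]
crad top [0.5765 0.199  0.12  ]
crad top [0.5767 0.1438 0.12  ]
crad top [0.5472 0.1431 0.12  ]
pad sc [ 0.5676 -0.1691  0.1   ]
pad top [ 0.5397 -0.1713  0.1   ]
```

Call:
jog_arm(
  rows=[
    [[0.0242, 0.032, 0, 0], [0.0242, 0.032, 0, 0], [0.0242, 0.032, 0, 0], [0.0242, 0.032, 0, 0], [0.0242, 0.032, 0, 0], [0.0242, 0.032, 0, 0], [0.0242, 0.032, 0, 0], [0.0242, 0.032, 0, 0], [0.0242, 0.032, 0, 0], [0.0242, 0.032, 0, 0], [0.0242, 0.032, 0, 0], [0.0242, 0.032, 0, 0], [0.0242, 0.032, 0, 0], [0.0242, 0.032, 0, 0], [0.0242, 0.032, 0, 0], [0.0242, 0.032, 0, 0], [0.0242, 0.032, 0, 0], [0.0242, 0.032, 0, 0], [0.0242, 0.032, 0, 0], [0.0242, 0.032, 0, 0]],
  ],
  claw=1,
)

```text
time_s: 2.65
tcp_pos: [0.4505, -0.1791, 0.2921]
ee_rot: [[0.941, -0.338, -0.0], [-0.338, -0.941, 0.0], [-0.0, -0.0, -1.0]]
wrist_force: [0.7, -0.2, 0.3]
gripper_width: 0.999
gripper_force: 0.0
```

Call:
jog_arm(
  rows=[
    [[0, 0, 0, 0.1815], [0, 0, 0, 0.1815], [0, 0, 0, 0.1815], [0, 0, 0, 0.1815], [0, 0, 0, 0.1815], [0, 0, 0, 0.1815], [0, 0, 0, 0.1815], [0, 0, 0, 0.1815], [0, 0, 0, 0.1815], [0, 0, 0, 0.1815], [0, 0, 0, 0.1815], [0, 0, 0, 0.1815], [0, 0, 0, 0.1815], [0, 0, 0, 0.1815], [0, 0, 0, 0.1815], [0, 0, 0, 0]],
  ],
)

```text
time_s: 4.65
tcp_pos: [0.4502, -0.1777, 0.292]
ee_rot: [[-0.997, -0.076, -0.0], [-0.076, 0.997, 0.0], [0.0, 0.0, -1.0]]
wrist_force: [-0.7, 0.0, -0.3]
gripper_width: 1.002
gripper_force: 0.0
```

```bash
python3 - <<'E'
from h import *
s=sense();print(s['time_s'],s['tcp_pos'],s['ee_rot'].round(3),s['joints'],s['wrist_force'])
m=camera_model('wrist');im=capture('wrist');np.save('m1.npy',m,allow_pickle=True)
cv2.imwrite('pics/w1.png',im[:,:,::-1])
E
```

```text
4.65 [ 0.45023254 -0.17767982  0.29203407] [[-0.997 -0.076 -0.   ]
 [-0.076  0.997  0.   ]
 [ 0.     0.    -1.   ]] [-2.26229218e+00  8.23109315e+00 -1.86729753e+01 -8.47320431e-03
 -6.31237769e+01 -8.33571395e+01] [-0.70820472  0.02443527 -0.33340096]
```

View pics/w1.png

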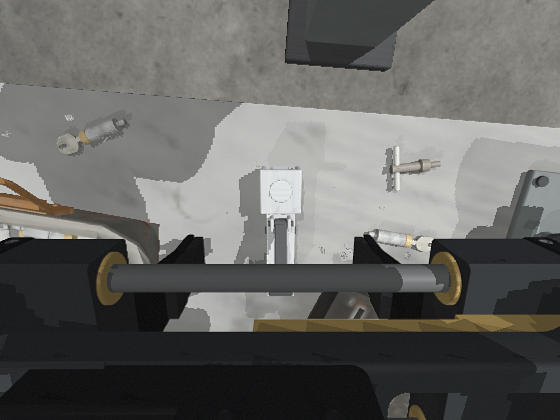

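The wrist view shows the coupler aligned with the tool: housing top about (260..302,169..213), its disc at (280,191), and the tail running down to about (281,295).

```bash
python3 - <<'E'
from h import *
m=np.load('m1.npy',allow_pickle=True).item()
print(m['eye'],m['rotation'].round(3))
print('disc',onz('w',280.5,191,.05,m), tri(ray('top',*T(690,275)),ray('scene',*S(500,465)),ray('w',280.5,191,m)))
for p in[(260,169),(301,170),(303,213),(262,213)]:print(onz('w',*p,.048,m))
for p in[(266,295),(294,296),(266,225),(298,225)]:print('tail',onz('w',*p,.044,m))
im=cv2.imread('pics/w1.png')[150:310,230:335];cv2.imwrite('pics/w1c.png',cv2.resize(im,None,fx=3.7,fy=3.7,interpolation=cv2.INTER_CUBIC))
E
```

```text
[ 0.37892257 -0.18303101  0.38449593] [[-0.077  0.962  0.261]
 [ 0.997  0.075  0.02 ]
 [-0.     0.262 -0.965]]
disc [ 0.451  -0.1751  0.05  ] (array([ 0.4498, -0.1767,  0.0531]), [1.5, 0.4, 1.7])
[ 0.428 -0.2    0.048]
[ 0.4256 -0.1539  0.048 ]
[ 0.4757 -0.1467  0.048 ]
[ 0.4794 -0.1945  0.048 ]
tail [ 0.5893 -0.1826  0.044 ]
tail [ 0.588  -0.1468  0.044 ]
tail [ 0.4951 -0.1889  0.044 ]
tail [ 0.4922 -0.1507  0.044 ]
```

View pics/w1c.png

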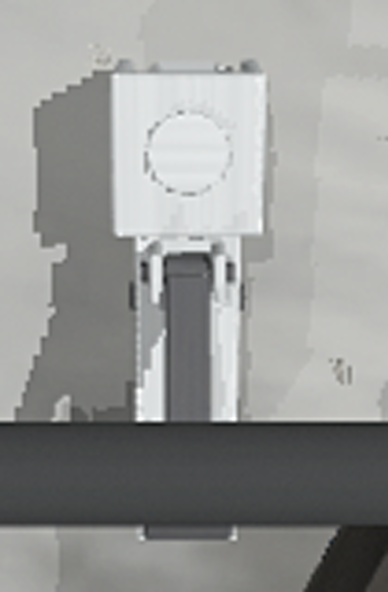

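The crop confirms that the housing and tail are parallel to the image columns, so yaw matches to about 0.5°. Descending to grasp.

Call:
jog_arm(
  rows=[
    [[-0.0017, 0.002, 0.01, 0], [0, 0, 0.02, 0], [0, 0, 0.02, 0], [0, 0, 0.02, 0], [0, 0, 0.02, 0], [0, 0, 0.02, 0], [0, 0, 0.02, 0], [0, 0, 0.02, 0], [0, 0, 0.02, 0], [0, 0, 0.02, 0], [0, 0, 0.01, 0], [0, 0, 0.01, 0], [0, 0, 0, 0], [0, 0, 0, 0]],
  ],
)

```text
time_s: 6.45
tcp_pos: [0.4523, -0.1756, 0.0827]
ee_rot: [[-0.997, -0.075, 0.001], [-0.075, 0.997, -0.0], [-0.001, -0.0, -1.0]]
wrist_force: [0.6, 0.4, 0.4]
gripper_width: 0.997
gripper_force: 0.0
```

Call:
jog_arm(
  rows=[
    [[0, 0, 0, 0], [0, 0, 0, 0], [0, 0, 0, 0], [0, 0, 0, 0], [0, 0, 0, 0], [0, 0, 0, 0], [0, 0, 0, 0], [0, 0, 0, 0]],
  ],
  claw=0,
)

```text
time_s: 7.45
tcp_pos: [0.452, -0.1756, 0.0823]
ee_rot: [[-0.997, -0.074, -0.0], [-0.074, 0.997, -0.0], [0.0, -0.0, -1.0]]
wrist_force: [0.2, 0.2, 1.4]
gripper_width: 0.551
gripper_force: 30.0
```

Call:
jog_arm(
  rows=[
    [[0, 0, -0.01, 0], [0, 0, -0.02, 0], [0, 0, -0.02, 0], [0, 0, -0.02, 0], [0, 0, -0.02, 0], [0, 0, -0.02, 0], [0, 0, -0.02, 0], [0, 0, -0.02, 0], [0, 0, -0.02, 0], [0, 0, -0.01, 0]],
  ],
)

```text
time_s: 8.7
tcp_pos: [0.4515, -0.1755, 0.2629]
ee_rot: [[-0.997, -0.074, 0.0], [-0.074, 0.997, 0.001], [-0.0, 0.0, -1.0]]
wrist_force: [0.2, 0.5, -4.2]
gripper_width: 0.554
gripper_force: 30.0
```

Call:
jog_arm(
  rows=[
    [[-0.001, 0.01, 0, 0], [-0.0015, 0.02, 0, 0], [-0.0015, 0.02, 0, 0], [-0.0015, 0.02, 0, 0], [-0.0015, 0.02, 0, 0], [-0.0015, 0.02, 0, 0], [-0.0015, 0.02, 0, 0], [-0.0015, 0.02, 0, 0], [-0.0015, 0.02, 0, 0], [-0.0015, 0.02, 0, 0], [-0.0015, 0.02, 0, 0], [-0.0015, 0.02, 0, 0], [-0.0015, 0.02, 0, 0], [-0.001, 0.01, 0, 0.02], [0, 0, 0, 0.03], [0, 0, 0, 0.03], [0, 0, 0, 0.03], [0, 0, 0, 0], [0, 0, 0, 0]],
  ],
)

```text
time_s: 11.08
tcp_pos: [0.4526, 0.0849, 0.2623]
ee_rot: [[-0.999, 0.036, 0.0], [0.036, 0.999, 0.0], [-0.0, 0.0, -1.0]]
wrist_force: [-0.1, 0.5, -4.0]
gripper_width: 0.546
gripper_force: 30.0
```

```bash
python3 - <<'E'
from h import *
s=sense();print(s['time_s'],s['tcp_pos'],s['ee_rot'].round(4),s['wrist_force'],s['moment'])
m=camera_model('wrist');im=capture('wrist');np.save('m2.npy',m,allow_pickle=True)
cv2.imwrite('pics/w2.png',im[:,:,::-1])
sc=capture('scene')[:,:,::-1];cv2.imwrite('pics/s2.png',sc)
cv2.imwrite('pics/w2c.png',cv2.resize(im[:,:,::-1],None,fx=1.42,fy=1.42,interpolation=cv2.INTER_CUBIC))
E
```

```text
11.075 [0.45259639 0.08491385 0.26225688] [[-9.993e-01  3.610e-02  0.000e+00]
 [ 3.610e-02  9.993e-01  1.000e-04]
 [-0.000e+00  1.000e-04 -1.000e+00]] [-0.10342394  0.48614648 -4.01594182] [ 0.05721046 -0.09329866  0.01625649]
```

View pics/w2c.png

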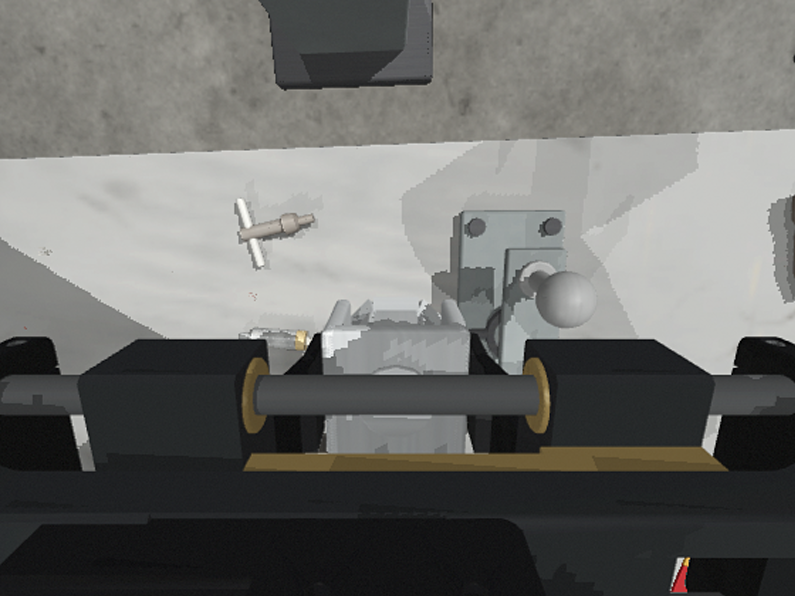

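The wrist view shows the ball at (398.6,210.6) in original pixels, and the stand base edges parallel to the tool. I'll fuse the views and check that the held coupler is level in the scene view.

```bash
python3 - <<'E'
from h import *
m=np.load('m2.npy',allow_pickle=True).item()
r=[ray('top',*T(97,258)),ray('scene',*S(75,140)),ray('w',398.6,210.6,m)]
print(tri(*r),tri(r[0],r[2]),tri(r[1],r[2]))
for z in(.12,.125,.13,.135):print(onz('w',398.6,210.6,z,m))
for p in[(461,211),(565,210),(459,300)]:print('base',onz('w',p[0]/1.42,p[1]/1.42,.008,m))
s=cv2.imread('pics/s2.png');p=proj([.45,.085,.22],camera_model('scene'));print(p)
u,v=p.astype(int);cv2.imwrite('pics/s2c.png',cv2.resize(s[max(0,v-80):v+80,u-80:u+140],None,fx=3.6,fy=3.6,interpolation=cv2.INTER_CUBIC))
E
```

```text
(array([0.4493, 0.1787, 0.128 ]), [0.6, 0.5, 1.1]) (array([0.4481, 0.1774, 0.1333]), [0.4, 0.4]) (array([0.4505, 0.1806, 0.1256]), [0.4, 0.4])
[0.4518 0.1831 0.12  ]
[0.4503 0.181  0.125 ]
[0.4488 0.179  0.13  ]
[0.4473 0.177  0.135 ]
base [0.4089 0.1393 0.008 ]
base [0.411  0.2226 0.008 ]
base [0.4832 0.138  0.008 ]
[208.09047969 138.88010284]
```

View pics/s2c.png

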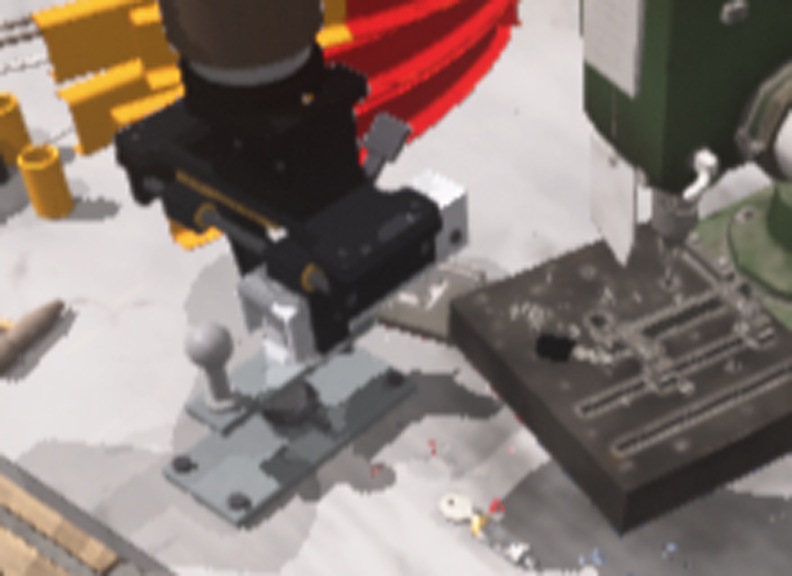

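The coupler looks level and the lever is raised. I need the stand's yaw more exactly, since the tail has only ±1.2° of play, so I'll fit the base edges.

```bash
python3 - <<'E'
from h import *
from scipy.ndimage import map_coordinates,gaussian_filter
def edge(img,a,b,w=5,n=60):
    g=gaussian_filter(cv2.cvtColor(img,cv2.COLOR_BGR2GRAY).astype(float),.7)
    a,b=np.array(a,float),np.array(b,float);d=(b-a)/np.linalg.norm(b-a);nn=np.array([-d[1],d[0]])
    t=np.linspace(-w,w,8*w+1);P=[]
    for s in np.linspace(.06,.94,n):
        c=a+s*(b-a);q=c[:,None]+nn[:,None]*t
        p=map_coordinates(g,[q[1],q[0]],order=1);k=np.abs(np.gradient(p));i=k.argmax()
        if k[i]>1: P.append(q[:,i])
    P=np.array(P,np.float32)
    x=np.ones(len(P),bool)
    for _ in range(6):
        vx,vy,x0,y0=cv2.fitLine(P[x],cv2.DIST_HUBER,0,.01,.01).ravel()
        r=np.abs((P[:,0]-x0)*vy-(P[:,1]-y0)*vx);x=r<max(.6,1.5*np.median(r))
    v=np.array([vx,vy]);c=np.array([x0,y0]);return c+v*((a-c)@v),c+v*((b-c)@v),x.sum(),r[x].std()
def rep(nm,img,n,a,b,m=None,z=0.0):
    p,q,k,sd=edge(img,a,b);A=onz(n,*p,z,m);B=onz(n,*q,z,m);D=A-B
    print(nm,k,round(float(sd),2),p.round(1),q.round(1),A,B,'angle',round(np.degrees(np.arctan2(D[1],D[0])),2))
sc=cv2.imread('pics/scene0.png');tp=cv2.imread('pics/top0.png');w=cv2.imread('pics/w2.png')
m=np.load('m2.npy',allow_pickle=True).item()
rep('scene long',sc,'scene',S(112,318),S(280,186))
rep('scene front',sc,'scene',S(37,270),S(104,318))
rep('top right',tp,'top',T(196,335),T(203,110))
rep('top left',tp,'top',T(62,335),T(70,110))
rep('top cradR',tp,'top',T(162,98),T(162,52),None,.12)
rep('w left',w,'w',(461/1.42,214/1.42),(459/1.42,300/1.42),m,.008)
rep('w right',w,'w',(565/1.42,214/1.42),(565/1.42,265/1.42),m,.008)
rep('w front',w,'w',(463/1.42,211/1.42),(563/1.42,210/1.42),m,.008)
rep('w chan',w,'w',(506/1.42,250/1.42),(506/1.42,355/1.42),m,.05)
E
```

```text
scene long 42 0.12 [196.3 203.5] [242.9 166.8] [0.417  0.1401 0.    ] [0.5952 0.1343 0.    ] angle 178.14
scene front 43 0.1 [174.2 191.5] [193.  204.7] [0.4117 0.2179 0.    ] [0.409  0.1441 0.    ] angle 87.9
top right 33 0.2 [212.4 244.7] [211.1 197.9] [0.4176 0.1285 0.    ] [0.5634 0.1355 0.    ] angle -177.25
top left 43 0.36 [187.2 244.3] [182.4 198.1] [0.4187 0.2055 0.    ] [0.5626 0.2246 0.    ] angle -172.44
top cradR 37 0.19 [201.9 194.6] [205.4 186.5] [0.5497 0.1486 0.12  ] [0.5734 0.139  0.12  ] angle 157.95
w left 40 0.23 [327.4 151. ] [320.5 210.9] [0.4118 0.1424 0.008 ] [0.4827 0.1347 0.008 ] angle 173.8
w right 36 0.32 [392.8 151.6] [398.7 186.5] [0.415  0.2171 0.008 ] [0.4559 0.2266 0.008 ] angle -166.92
w front 48 0.07 [326.1 147.5] [396.5 147.4] [0.4078 0.1409 0.008 ] [0.4105 0.2209 0.008 ] angle -91.93
w chan 35 0.15 [354.5 176. ] [353.2 249.9] [0.4343 0.1638 0.05  ] [0.5161 0.1649 0.05  ] angle -179.23
```

Three low-noise edges agree on a stand yaw of 178.05°, against the tool's 177.93°. Moving above the ball.

Call:
jog_arm(
  rows=[
    [[0.0004, 0.005, 0, 0], [0.0008, 0.012, 0, 0], [0.0008, 0.012, 0, 0], [0.0008, 0.012, 0, 0], [0.0008, 0.012, 0, 0], [0.0008, 0.012, 0, 0], [0.0008, 0.012, 0, 0], [0.0008, 0.012, 0, 0], [0.0004, 0.005, 0, 0], [0, 0, 0, -0.002], [0, 0, 0, 0], [0, 0, 0, 0]],
  ],
)

```text
time_s: 12.68
tcp_pos: [0.4495, 0.179, 0.2623]
ee_rot: [[-0.999, 0.034, -0.0], [0.034, 0.999, -0.0], [0.0, -0.0, -1.0]]
wrist_force: [0.3, 1.0, -4.1]
gripper_width: 0.548
gripper_force: 30.0
```

Call:
jog_arm(
  rows=[
    [[0, 0, 0.004, 0], [0, 0, 0.006, 0], [0, 0, 0.006, 0], [0, 0, 0.006, 0], [0, 0, 0.006, 0], [0, 0, 0.006, 0], [0, 0, 0.006, 0], [0, 0, 0.004, 0], [0, 0, 0, 0], [0, 0, 0, 0]],
  ],
)

```text
time_s: 13.92
tcp_pos: [0.4497, 0.1794, 0.2185]
ee_rot: [[-0.999, 0.034, 0.0], [0.034, 0.999, 0.0], [-0.0, 0.0, -1.0]]
wrist_force: [-0.6, 0.2, -4.5]
gripper_width: 0.548
gripper_force: 30.0
```

Call:
jog_arm(
  rows=[
    [[0, 0, 0.002, 0], [0, 0, 0.002, 0], [0, 0, 0.002, 0], [0, 0, 0.002, 0], [0, 0, 0.002, 0], [0, 0, 0, 0], [0, 0, 0, 0]],
  ],
)

```text
time_s: 14.8
tcp_pos: [0.4496, 0.1794, 0.2083]
ee_rot: [[-0.999, 0.034, 0.0], [0.034, 0.999, 0.0], [-0.0, 0.0, -1.0]]
wrist_force: [-0.2, 0.7, -5.8]
gripper_width: 0.547
gripper_force: 30.0
```

```bash
python3 - <<'E'
from h import *
s=sense();print(s['wrist_force'],s['moment'])
a=capture('scene')[:,:,::-1];u,v=proj([.49,.18,.15],camera_model('scene')).astype(int)
b=capture('top')[:,:,::-1]
A=cv2.resize(a[max(0,v-70):v+60,max(0,u-60):u+80],(600,557),interpolation=cv2.INTER_CUBIC)
cv2.imwrite('pics/s3c.png',A)
E
```

```text
[-0.18578915  0.68268394 -5.80815971] [ 0.03111801 -0.06336479 -0.02985342]
```

View pics/s3c.png

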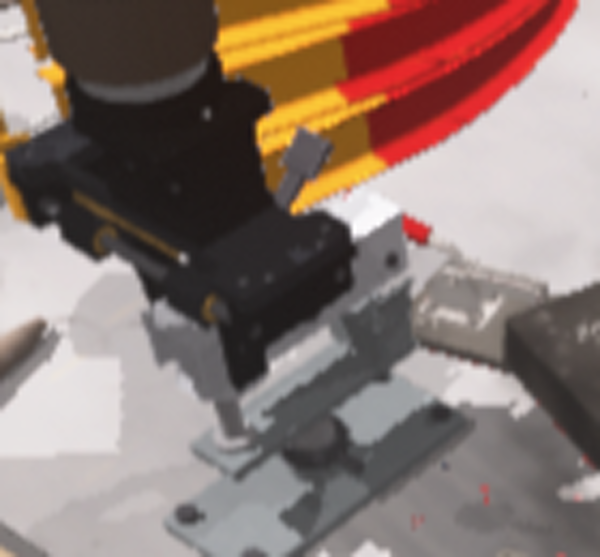

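The ball is inside the socket mouth and the tail is over the cradle, with no lateral force. Lowering further.

Call:
jog_arm(
  rows=[
    [[0, 0, 0.002, 0], [0, 0, 0.002, 0], [0, 0, 0.002, 0], [0, 0, 0.002, 0], [0, 0, 0.002, 0], [0, 0, 0.001, 0], [0, 0, 0, 0], [0, 0, 0, 0]],
  ],
)

```text
time_s: 15.9
tcp_pos: [0.4492, 0.1791, 0.1969]
ee_rot: [[-0.999, 0.034, -0.001], [0.034, 0.999, -0.0], [0.001, -0.001, -1.0]]
wrist_force: [-2.0, -0.4, -5.3]
gripper_width: 0.543
gripper_force: 30.0
```

Call:
jog_arm(
  rows=[
    [[0, 0, 0.001, 0], [0, 0, 0.001, 0], [0, 0, 0.001, 0], [0, 0, 0.001, 0], [0, 0, 0, 0], [0, 0, 0, 0]],
  ],
)

```text
time_s: 16.65
tcp_pos: [0.4493, 0.1792, 0.193]
ee_rot: [[-0.999, 0.034, -0.001], [0.034, 0.999, -0.0], [0.001, -0.0, -1.0]]
wrist_force: [-5.5, 0.7, -3.1]
gripper_width: 0.546
gripper_force: 30.0
```

Call:
jog_arm(
  rows=[
    [[0, 0, 0.0008, 0], [0, 0, 0.0008, 0], [0, 0, 0, 0], [0, 0, 0, 0]],
  ],
)

```text
time_s: 17.15
tcp_pos: [0.4493, 0.1792, 0.1915]
ee_rot: [[-0.999, 0.034, -0.001], [0.034, 0.999, -0.0], [0.001, -0.0, -1.0]]
wrist_force: [-5.4, 0.3, -2.3]
gripper_width: 0.546
gripper_force: 30.0
```

The force of −5.5 N in x means the coupler sits slightly too far in +x, so I'll shift it along tool +x.

Call:
jog_arm(
  rows=[
    [[0.0005, 0, 0, 0], [0.0005, 0, 0, 0], [0.0005, 0, 0, 0], [0, 0, 0, 0], [0, 0, 0, 0]],
  ],
)

```text
time_s: 17.77
tcp_pos: [0.4487, 0.1798, 0.192]
ee_rot: [[-0.999, 0.033, 0.002], [0.033, 0.999, 0.001], [-0.002, 0.001, -1.0]]
wrist_force: [-0.4, 0.5, -3.8]
gripper_width: 0.549
gripper_force: 30.0
```

Call:
jog_arm(
  rows=[
    [[0.0008, 0, 0, 0], [0, 0, 0.0008, 0], [0, 0, 0.0008, 0], [0, 0, 0.0008, 0], [0, 0, 0, 0], [0, 0, 0, 0]],
  ],
)

```text
time_s: 18.52
tcp_pos: [0.4473, 0.1794, 0.1893]
ee_rot: [[-0.999, 0.034, 0.0], [0.034, 0.999, -0.0], [-0.0, -0.0, -1.0]]
wrist_force: [1.0, -0.1, -3.9]
gripper_width: 0.554
gripper_force: 30.0
```

Call:
jog_arm(
  rows=[
    [[0, 0, 0.0008, 0], [0, 0, 0.0008, 0], [0, 0, 0, 0], [0, 0, 0, 0]],
  ],
)

```text
time_s: 19.02
tcp_pos: [0.4473, 0.1794, 0.1876]
ee_rot: [[-0.999, 0.034, -0.0], [0.034, 0.999, -0.0], [0.0, -0.0, -1.0]]
wrist_force: [-1.0, 0.2, -4.1]
gripper_width: 0.55
gripper_force: 30.0
```

Call:
jog_arm(
  rows=[
    [[0, 0, 0.0008, 0], [0, 0, 0.0008, 0], [0, 0, 0, 0], [0, 0, 0, 0]],
  ],
)

```text
time_s: 19.52
tcp_pos: [0.4473, 0.1794, 0.1861]
ee_rot: [[-0.999, 0.034, 0.0], [0.034, 0.999, -0.0], [-0.0, -0.0, -1.0]]
wrist_force: [-0.6, 0.2, -4.0]
gripper_width: 0.55
gripper_force: 30.0
```

Call:
jog_arm(
  rows=[
    [[0, 0, 0.0007, 0], [0, 0, 0.0007, 0], [0, 0, 0, 0], [0, 0, 0, 0]],
  ],
)

```text
time_s: 20.02
tcp_pos: [0.4473, 0.1794, 0.1849]
ee_rot: [[-0.999, 0.034, 0.0], [0.034, 0.999, 0.0], [-0.0, 0.0, -1.0]]
wrist_force: [-1.5, 0.7, -2.0]
gripper_width: 0.551
gripper_force: 30.0
```

Call:
jog_arm(
  rows=[
    [[0, 0, 0.0007, 0], [0, 0, 0.0007, 0], [0, 0, 0, 0], [0, 0, 0, 0]],
  ],
)

```text
time_s: 20.52
tcp_pos: [0.4474, 0.1795, 0.1836]
ee_rot: [[-0.999, 0.034, 0.0], [0.034, 0.999, 0.0], [-0.0, 0.0, -1.0]]
wrist_force: [-1.6, -1.0, 4.6]
gripper_width: 0.554
gripper_force: 30.0
```

Call:
jog_arm(
  rows=[
    [[0, 0, 0.0006, 0], [0, 0, 0.0006, 0], [0, 0, 0, 0], [0, 0, 0, 0]],
  ],
)

```text
time_s: 21.02
tcp_pos: [0.4474, 0.1795, 0.1826]
ee_rot: [[-0.999, 0.033, 0.001], [0.033, 0.999, 0.0], [-0.001, 0.0, -1.0]]
wrist_force: [-3.1, -0.3, 5.3]
gripper_width: 0.546
gripper_force: 30.0
```

Call:
jog_arm(
  rows=[
    [[0, 0, 0.0005, 0], [0, 0, 0.0005, 0], [0, 0, 0, 0], [0, 0, 0, 0]],
  ],
)

```text
time_s: 21.52
tcp_pos: [0.4475, 0.1795, 0.182]
ee_rot: [[-0.999, 0.033, 0.001], [0.033, 0.999, 0.0], [-0.001, 0.0, -1.0]]
wrist_force: [-4.5, -1.3, 9.1]
gripper_width: 0.551
gripper_force: 30.0
```

Call:
jog_arm(
  rows=[
    [[0, 0, 0.0004, 0], [0, 0, 0, 0], [0, 0, 0, 0]],
  ],
)

```text
time_s: 21.9
tcp_pos: [0.4475, 0.1795, 0.1818]
ee_rot: [[-0.999, 0.033, 0.001], [0.033, 0.999, 0.0], [-0.001, 0.0, -1.0]]
wrist_force: [-5.1, -1.0, 9.8]
gripper_width: 0.549
gripper_force: 30.0
```

```bash
python3 -c "
from h import *
for i in range(4):
    s=sense();print(s['time_s'],s['tcp_pos'].round(4),s['wrist_force'].round(1),s['moment'].round(2));capture('top')"
```

```text
21.9 [0.4475 0.1795 0.1818] [-5.1 -1.   9.8] [-0.33  1.1  -0.06]
21.95 [0.4475 0.1795 0.1818] [-5.2 -1.6  9.5] [-0.24  1.14 -0.03]
22.0 [0.4475 0.1795 0.1818] [-6.5 -0.7  9.7] [-0.31  1.17 -0.03]
22.05 [0.4475 0.1795 0.1818] [-5.1 -2.  10.6] [-0.28  1.11 -0.02]
```

Call:
jog_arm(
  rows=[
    [[0.0004, 0, 0.0002, 0], [0.0004, 0, 0.0002, 0], [0, 0, 0, 0], [0, 0, 0, 0]],
  ],
)

```text
time_s: 22.6
tcp_pos: [0.4473, 0.1795, 0.1817]
ee_rot: [[-0.999, 0.033, 0.002], [0.033, 0.999, 0.0], [-0.002, 0.0, -1.0]]
wrist_force: [-2.5, -1.9, 10.1]
gripper_width: 0.552
gripper_force: 30.0
```

```bash
python3 -c "
from h import *
for i in range(4):
    s=sense();print(s['time_s'],s['tcp_pos'].round(4),s['wrist_force'].round(1),s['moment'].round(2));capture('top')"
```

```text
22.6 [0.4473 0.1795 0.1817] [-2.5 -1.9 10.1] [-0.62  0.58 -0.04]
22.65 [0.4473 0.1795 0.1817] [-3.  -2.2  9.5] [-0.69  0.58 -0.09]
22.7 [0.4473 0.1795 0.1817] [-3.  -2.4  8.6] [-0.71  0.56 -0.09]
22.75 [0.4473 0.1795 0.1817] [-3.2 -2.9 10. ] [-0.68  0.55 -0.08]
```

Call:
jog_arm(
  rows=[
    [[0, 0, 0.0003, 0], [0, 0, 0.0003, 0], [0, 0, 0, 0], [0, 0, 0, 0], [0, 0, 0, 0], [0, 0, 0, 0], [0, 0, 0, 0], [0, 0, 0, 0], [0, 0, 0, 0], [0, 0, 0, 0], [0, 0, 0, 0], [0, 0, 0, 0]],
  ],
)

```text
time_s: 24.3
tcp_pos: [0.4473, 0.1795, 0.1813]
ee_rot: [[-0.999, 0.033, 0.002], [0.033, 0.999, 0.0], [-0.002, 0.0, -1.0]]
wrist_force: [-3.7, -2.3, 11.6]
gripper_width: 0.549
gripper_force: 30.0
```

About 15.7 N on the stand has been held steady for over a second. Now unloading, releasing and rising.

Call:
jog_arm(
  rows=[
    [[0, 0, -0.0008, 0], [0, 0, -0.0008, 0], [0, 0, -0.0008, 0], [0, 0, 0, 0], [0, 0, 0, 0]],
  ],
)

```text
time_s: 24.92
tcp_pos: [0.4473, 0.1795, 0.1829]
ee_rot: [[-0.999, 0.033, 0.002], [0.033, 0.999, 0.0], [-0.002, 0.0, -1.0]]
wrist_force: [-1.5, -2.0, 5.9]
gripper_width: 0.548
gripper_force: 30.0
```

Call:
jog_arm(
  rows=[
    [[0, 0, 0, 0], [0, 0, 0, 0], [0, 0, 0, 0], [0, 0, 0, 0], [0, 0, 0, 0], [0, 0, 0, 0], [0, 0, 0, 0]],
  ],
  claw=1,
)

```text
time_s: 25.8
tcp_pos: [0.4465, 0.1795, 0.1821]
ee_rot: [[-0.999, 0.034, 0.0], [0.034, 0.999, 0.0], [-0.0, 0.0, -1.0]]
wrist_force: [-0.1, -0.6, -0.6]
gripper_width: 0.999
gripper_force: 0.0
```

Call:
jog_arm(
  rows=[
    [[0, 0, -0.005, 0], [0, 0, -0.01, 0], [0, 0, -0.015, 0], [0, 0, -0.015, 0], [0, 0, -0.015, 0], [0, 0, -0.015, 0], [0, 0, -0.015, 0], [0, 0, -0.015, 0], [0, 0, -0.01, 0], [0, 0, -0.005, 0]],
  ],
)

```text
time_s: 27.05
tcp_pos: [0.4465, 0.1795, 0.3028]
ee_rot: [[-0.999, 0.034, 0.001], [0.034, 0.999, 0.001], [-0.001, 0.001, -1.0]]
wrist_force: [0.4, 0.3, -0.5]
gripper_width: 1.0
gripper_force: 0.0
```

Call:
jog_arm(
  rows=[
    [[-0.01, 0, 0, 0], [-0.012, 0, 0, 0], [-0.012, 0, 0, 0], [-0.012, 0, 0, 0], [-0.012, 0, 0, 0], [-0.012, 0, 0, 0], [-0.012, 0, 0, 0], [0, 0, 0, 0], [0, 0, 0, 0], [0, 0, 0, 0], [0, 0, 0, 0]],
  ],
  claw=0,
)

```text
time_s: 28.42
tcp_pos: [0.5282, 0.1767, 0.3022]
ee_rot: [[-0.999, 0.033, 0.0], [0.033, 0.999, 0.0], [-0.0, 0.0, -1.0]]
wrist_force: [-0.1, -0.1, 0.7]
gripper_width: 0.004
gripper_force: 0.0
```

```bash
python3 - <<'E'
from h import *
s=sense();print(s['time_s'],s['tcp_pos'],s['ee_rot'].round(3),s['wrist_force'],s['moment'],s['gripper_width'])
m=camera_model('wrist');im=capture('wrist')[:,:,::-1]
sc=capture('scene')[:,:,::-1]
u,v=proj([.5,.18,.17],camera_model('scene')).astype(int)
A=cv2.resize(sc[max(0,v-55):v+65,max(0,u-60):u+60],(480,480),interpolation=cv2.INTER_CUBIC)
B=cv2.resize(im[0:420,150:430],(320,480),interpolation=cv2.INTER_AREA)
cv2.imwrite('pics/f4.png',np.hstack([A,B]))
E
```

```text
28.425 [0.52815268 0.17672468 0.30222767] [[-0.999  0.033  0.   ]
 [ 0.033  0.999  0.   ]
 [-0.     0.    -1.   ]] [-0.07582244 -0.05307237  0.66675691] [-0.00532115 -0.14413511  0.01746998] 0.004168872009607781
```

View pics/f4.png

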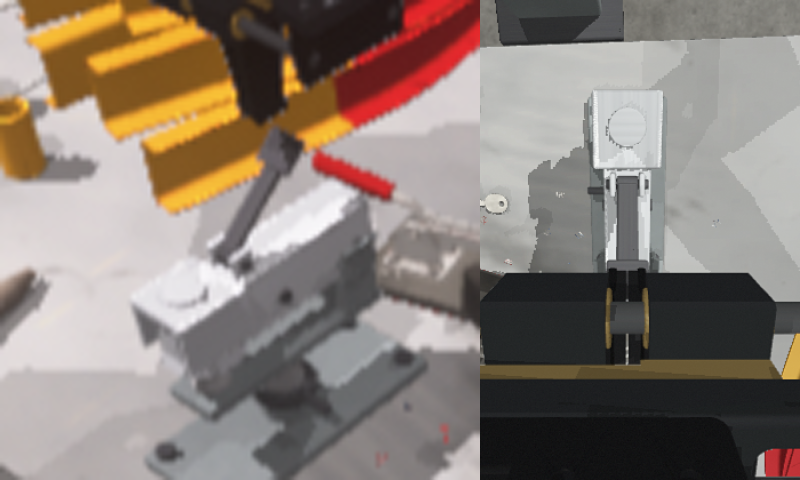

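The composite shows the coupler seated level, its tail in the cradle, the lever still raised, and the closed fingers on the lever's centreline. Approaching the pad.

Call:
jog_arm(
  rows=[
    [[-0.004, 0, 0.004, 0], [0, 0, 0.008, 0], [0, 0, 0.006, 0], [0, 0, 0.004, 0], [0, 0, 0.002, 0], [0, 0, 0.002, 0], [0, 0, 0, 0]],
  ],
)

```text
time_s: 29.4
tcp_pos: [0.5328, 0.1767, 0.2767]
ee_rot: [[-0.999, 0.034, 0.002], [0.034, 0.999, 0.001], [-0.001, 0.001, -1.0]]
wrist_force: [-0.2, -0.2, 5.0]
gripper_width: 0.006
gripper_force: 1.9
```

Call:
jog_arm(
  rows=[
    [[-0.0005, 0, 0.002, 0], [-0.0005, 0, 0.002, 0], [-0.001, 0, 0.002, 0], [-0.001, 0, 0.002, 0], [0, 0, 0, 0]],
  ],
)

```text
time_s: 30.02
tcp_pos: [0.5357, 0.1766, 0.2682]
ee_rot: [[-0.999, 0.034, 0.001], [0.034, 0.999, 0.0], [-0.001, 0.0, -1.0]]
wrist_force: [-0.3, 0.6, 3.8]
gripper_width: 0.008
gripper_force: 1.8
```

Call:
jog_arm(
  rows=[
    [[-0.001, 0, 0.002, 0], [-0.001, 0, 0.002, 0], [-0.001, 0, 0.002, 0], [-0.001, 0, 0.002, 0], [0, 0, 0, 0]],
  ],
)

```text
time_s: 30.65
tcp_pos: [0.5398, 0.1765, 0.2602]
ee_rot: [[-0.999, 0.034, 0.001], [0.034, 0.999, 0.0], [-0.001, 0.0, -1.0]]
wrist_force: [1.1, -0.3, 4.3]
gripper_width: 0.008
gripper_force: 1.9
```

Call:
jog_arm(
  rows=[
    [[-0.001, 0, 0.002, 0], [-0.001, 0, 0.002, 0], [-0.001, 0, 0.002, 0], [-0.001, 0, 0.002, 0], [-0.001, 0, 0.002, 0], [-0.001, 0, 0.002, 0], [0, 0, 0, 0]],
  ],
)

```text
time_s: 31.52
tcp_pos: [0.5454, 0.1762, 0.2477]
ee_rot: [[-0.999, 0.034, -0.0], [0.034, 0.999, -0.0], [0.0, -0.0, -1.0]]
wrist_force: [3.3, -0.4, 3.8]
gripper_width: 0.006
gripper_force: 1.7
```

Call:
jog_arm(
  rows=[
    [[-0.001, 0, 0.002, 0], [-0.0005, 0, 0.002, 0], [-0.0005, 0, 0.002, 0], [-0.0005, 0, 0.002, 0], [0, 0, 0, 0], [0, 0, 0, 0]],
  ],
)

```text
time_s: 32.28
tcp_pos: [0.5478, 0.176, 0.2399]
ee_rot: [[-0.999, 0.034, -0.0], [0.034, 0.999, -0.0], [0.0, -0.0, -1.0]]
wrist_force: [1.4, 1.3, 3.0]
gripper_width: 0.005
gripper_force: 1.5
```

Call:
jog_arm(
  rows=[
    [[-0.0005, 0, 0.001, 0], [-0.0005, 0, 0.001, 0], [0, 0, 0.001, 0], [0, 0, 0, 0], [0, 0, 0, 0]],
  ],
)

```text
time_s: 32.9
tcp_pos: [0.5486, 0.1759, 0.2369]
ee_rot: [[-0.999, 0.034, -0.001], [0.034, 0.999, -0.0], [0.001, -0.0, -1.0]]
wrist_force: [-1.8, 1.6, 2.5]
gripper_width: 0.003
gripper_force: 1.6
```

Call:
jog_arm(
  rows=[
    [[-0.0003, 0, 0.001, 0], [-0.0003, 0, 0.001, 0], [0, 0, 0.001, 0], [0, 0, 0, 0], [0, 0, 0, 0]],
  ],
)

```text
time_s: 33.52
tcp_pos: [0.5494, 0.1759, 0.2339]
ee_rot: [[-0.999, 0.034, -0.0], [0.034, 0.999, -0.0], [0.0, -0.0, -1.0]]
wrist_force: [-2.5, 0.8, 2.2]
gripper_width: 0.005
gripper_force: 1.4
```

Call:
jog_arm(
  rows=[
    [[0, 0, 0.0008, 0], [0, 0, 0.0008, 0], [0, 0, 0, 0], [0, 0, 0, 0]],
  ],
)

```text
time_s: 34.02
tcp_pos: [0.5496, 0.1759, 0.2325]
ee_rot: [[-0.999, 0.034, 0.0], [0.034, 0.999, -0.0], [-0.0, -0.0, -1.0]]
wrist_force: [-2.4, -0.3, 4.1]
gripper_width: 0.005
gripper_force: 1.7
```

Call:
jog_arm(
  rows=[
    [[0, 0, 0.0006, 0], [0, 0, 0.0006, 0], [0, 0, 0, 0], [0, 0, 0, 0]],
  ],
)

```text
time_s: 34.52
tcp_pos: [0.5496, 0.1759, 0.2314]
ee_rot: [[-0.999, 0.034, 0.0], [0.034, 0.999, 0.0], [-0.0, 0.0, -1.0]]
wrist_force: [-1.2, 2.0, 4.7]
gripper_width: 0.003
gripper_force: 2.2
```

Call:
jog_arm(
  rows=[
    [[0, 0, 0.0006, 0], [0, 0, 0.0006, 0], [0, 0, 0, 0], [0, 0, 0, 0]],
  ],
)

```text
time_s: 35.02
tcp_pos: [0.5497, 0.176, 0.2307]
ee_rot: [[-0.999, 0.033, 0.001], [0.033, 0.999, 0.0], [-0.001, 0.0, -1.0]]
wrist_force: [-2.6, 0.6, 6.0]
gripper_width: 0.008
gripper_force: 3.3
```

Call:
jog_arm(
  rows=[
    [[0, 0, 0.0005, 0], [0, 0, 0.0005, 0], [0, 0, 0, 0], [0, 0, 0, 0]],
  ],
)

```text
time_s: 35.52
tcp_pos: [0.5497, 0.176, 0.2301]
ee_rot: [[-0.999, 0.033, 0.001], [0.033, 0.999, 0.0], [-0.001, 0.0, -1.0]]
wrist_force: [-1.3, 0.4, 9.7]
gripper_width: 0.005
gripper_force: 4.2
```

Call:
jog_arm(
  rows=[
    [[0, 0, 0.0005, 0], [0, 0, 0, 0], [0, 0, 0, 0]],
  ],
)

```text
time_s: 35.9
tcp_pos: [0.5497, 0.176, 0.2299]
ee_rot: [[-0.999, 0.033, 0.001], [0.033, 0.999, 0.0], [-0.001, 0.0, -1.0]]
wrist_force: [-3.6, 0.2, 9.7]
gripper_width: 0.006
gripper_force: 4.7
```

Call:
jog_arm(
  rows=[
    [[0, 0, 0.0005, 0], [0, 0, 0.0005, 0], [0, 0, 0, 0], [0, 0, 0, 0], [0, 0, 0, 0]],
  ],
)

```text
time_s: 36.52
tcp_pos: [0.5497, 0.176, 0.2293]
ee_rot: [[-0.999, 0.033, 0.002], [0.033, 0.999, 0.0], [-0.002, 0.0, -1.0]]
wrist_force: [-4.1, 0.2, 11.7]
gripper_width: 0.006
gripper_force: 5.5
```

Call:
jog_arm(
  rows=[
    [[0, 0, -0.002, 0], [0, 0, -0.002, 0], [0, 0, -0.005, 0], [0, 0, -0.015, 0], [0, 0, -0.02, 0], [0, 0, -0.02, 0], [0, 0, -0.02, 0], [0, 0, -0.01, 0], [0, 0, 0, 0], [0, 0, 0, 0]],
  ],
)

```text
time_s: 37.78
tcp_pos: [0.5492, 0.1758, 0.3207]
ee_rot: [[-0.999, 0.034, -0.002], [0.034, 0.999, -0.001], [0.002, -0.001, -1.0]]
wrist_force: [0.2, 0.2, -0.2]
gripper_width: 0.003
gripper_force: 0.0
```

```bash
python3 - <<'E'
from h import *
s=sense();print(s['tcp_pos'],s['wrist_force'])
a=capture('scene')[:,:,::-1].astype(int);m=camera_model('scene')
# dark lever pixels: compare predicted pad location (down vs raised)
d=np.array([.9994,-.034]);g=np.array([.449,.179])
for nm,b,h in(('down',.104,.031),('mid(-0.15rad)',.1015,.041),('raised',.082,.074),('shaft down',.07,.027)):
    u,v=proj([*(g+d*b),.131+h],m);u,v=int(u),int(v);print(nm,u,v,a[v-2:v+3,u-2:u+3].mean((0,1)).round())
g8=cv2.cvtColor(a.astype(np.uint8),cv2.COLOR_BGR2GRAY);u,v=proj([*(g+d*.09),.16],m).astype(int)
print(u,v);print(g8[v-16:v+14:2,u-24:u+26:2])
E
```

```text
[0.54916909 0.17582765 0.32065049] [ 0.24501127  0.17137909 -0.17009645]
down 214 121 [106. 102. 109.]
mid(-0.15rad) 213 119 [132. 129. 137.]
raised 205 111 [ 45. 151. 216.]
shaft down 204 129 [111. 108. 114.]
210 125
[[ 91  92  92  92  92  91  90  90  89  95 122 159 179 186 187 184 186 167
  183 185 182 182 181 182 180]
 [ 92  91  91  91  91  91  90 100 132 165 182 185 185 177 173 123 173 182
  183 182 182 180 180 181 181]
 [ 92  92  92  91  92 103 137 172 183 186 185 170 161 176 175  93 101 149
  154 179 182 181 179 180 180]
 [ 92  92  92 108 145 174 184 186 186 176 165 174 179 181 175  82  86  91
   93 107 154 177 179 179 179]
 [ 96 115 151 180 186 186 184 168 168 173 176 177 178 178 165 133  91  87
   85  90  93 101 146 174 178]
 [162 183 188 189 184 161 149 174 178 177 176 176 173 138 105 117 161 222
  152  84  82  90  92 101 147]
 [191 191 193 170 152 176 177 172 179 180 179 166 110 102 102 101 104 135
  237 225 151  76  76  91  94]
 [200 190 184 180 178 180 179 170 176 182 180 149  98 102 101 101  89  71
  229 245 243 183 152  93  95]
 [180 205 209 182 180 180 179 177 179 180 162 109  99  88  88  73  84 114
  143 225 222 131 206 204 209]
 [208 208 206 180 180 180 180 180 176 128 103 100  87 123  93  88 121 156
  160 135 113 117 195 199 213]
 [209 209 185 178 176 180 178 161 112 102  92  93 158 165 131 138 157 151
  116 113 113 115 177 182 184]
 [207 207 180 183 176 176 129 106 102  87 121 160 125 147 169 201 146 110
  113 113 113 112 169 182 178]
 [205 195 203 220 145 112 103  93  93 161 125 139 161 169 225 128 114 113
  113 112  96 111 112 180 130]
 [206 192 185 108 102 111 136 131 163 128 156 161 215 167 116 113 114 114
  113 111  96  73 116 155 124]
 [208 178 116  92 113 199 146 165 138 158 174 169 135 115 114 114 114 112
  102  92  68  71  78 117 163]]
```

```bash
python3 -c "
from station import *
print(finish_job())"
```

```text
the job is handed in; nothing more can be done
None
```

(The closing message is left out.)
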